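Put the winch gearbox into gear

ROBOT

A 7-joint arm with a two-finger parallel gripper is mounted at the origin on the work surface. World frame = base frame: x ahead of the robot, y to its left, z up, the work surface at z = 0. Lengths are in m, angles in rad, forces in N, time in s.
With the tool pointing down it reaches from about 0.425 to 0.875 m from the base axis. Payload 4.7 kg.
Tool frame: the origin (TCP) lies at the very end of the fingers, on their centre line; the grasp point (between the pads) lies 19 mm behind it; z points along the fingers, y is the direction in which the jaws open and shut (so a half turn about z gives the same grasp; the last joint's range is limited). The gripper opens to 85 mm and grips with 20 to 120 N. Pads are 22 mm wide; open, the fingers measure 114 mm over their backs; the gripper's body (76 mm by 85 mm) begins 54 mm behind the grasp point. The pads swing forward as they close: fully open they stand 13 mm farther back than shut.
Start: joints at [1.3, 0.321, -0.07, 1.45, 0.023, 1.371, -0.057], TCP at [0.183, -0.624, 0.231] pointing down, gripper open.
Joint ranges: [-2.86, 2.86], [-0.3, 2.09], [-1.38, 1.24], [0.06, 2.45], [-1.56, 4.7], [0.09, 2.05], [-2.69, 2.69]. Speed limits (rad/s): [2.57, 2.57, 3.14, 3.14, 3.14, 3.14, 3.14].

INTERFACE

Orientations are given as [roll, pitch, yaw] about the fixed x, y, z axes, in that order (R = Rz(yaw) Ry(pitch) Rx(roll)).
In Python, from cell import manip gives the robot as it stands.
- The arm moves only by the tool step_arm, never from a script. Its argument "increments" is one flat list of numbers, 5 for each row, row after row: the shift along the world's x, y, z in m, then the turn about the world's z in degrees, then the closure in counts, from 0 (fully open) to 255 (shut). A call has 1 to 8 rows; each row is the pose to reach, as a shift and turn from the pose commanded when the call began; what a row does not reach only later rows make up. A row lasts 1/8 s, in which the tool goes at most 62.5 mm and 10.7 degrees, less where a joint would pass 70% of its speed; a pose out of reach is approached as far as the arm can. A call with a gripper value outside its range is refused whole. The fingers move at their own pace and stop on an object; the grip force is fixed at half the most. Time passes only in rows, so rows that repeat a pose let the fingers close. It gives the time, the measured TCP pose, the force and the opening at its end, in the units of the state.
- manip.sense(): the state, without advancing time (a new reading comes with each control period).
- manip.camera(name): name is "scene" or "top" or "wrist"; returns a dict with "color" (384x512x3 uint8, blue, green, red), "depth" (384x512 float32, m along the optical axis (not along the pixel's ray), 0 where there is no reading), "fx", "fy", "cx", "cy" (pixels), "k1" (the pictures are not rectified: a ray, as slopes to the right and down, at radius r is drawn at 1 + k1 r^2 times it, then the intrinsics apply), "origin" and "attitude" of the camera in the world; the wrist camera has in their place "T_tool_cam" (4x4, takes a point from camera to tool coordinates, whose origin is the TCP and whose axes are the flange's). Camera axes: x right, y down, z forward; pixel columns grow to the right and rows downward; lengths in m; the calibration is good to about 2 mm. A picture is of the moment at which its call begins: read the wrist's pose just before it.
- manip.sign_off(): hands the job in, once; it reports no verdict.
The state is a dict: "time_s": time; "joint_pos": joint angles; "qd": joint speeds; "joint_torque": joint torques, N m; "position": TCP position; "eef_rot": TCP orientation; "wrist_force": force on the tool from outside, world axes, zero at the start; "ft_torque": the same for the moment, N m; "grip_width": finger opening in m.
Only numpy, scipy, OpenCV 4.12 (cv2) and the standard library are available. Lean on these libraries where they do the work, as an engineer would, in place of code of your own. Each camera call takes 0.05 s, during which the arm holds its last target.

TASK

Put the open two-speed winch gearbox on the bench into gear: ease the gear-change knob towards the spindle until the sliding gear's teeth rest on the spindle gear's teeth, rock the spindle by its round hand knob until the teeth drop in, then press the gear-change knob on until the gear is fully home, and let go. Never force the teeth, and leave the other things on the bench where they are.

Things in the scene. Friction and masses are not known exactly. Their poses are not given: they have to be found in the camera images.
- gearbox: Grey gearbox bolted to the bench, 130 (x) x 320 (y) mm, steel deck 60 mm high, flange 150 x 340 mm. Origin: centre of its underside. Its y axis runs along its length, from the gear-change knob (y = -118 mm, the smaller knob) to the spindle (y = +95 mm, the larger knob); both knobs and both gears stand on its line x = 0.
- shift_knob (a point): Centre of the gear-change knob: upright black cylinder 26 mm wide, 30 mm tall (92 to 122 mm above the bench) on a 12 mm stem; nothing beside it. It slides along the gearbox's +y against a steady 9 N of friction and stays where it is left. It pushes the sliding gear (cannot pull it) through a loose linkage, then a stiff spring.
- shifter (a joint): Travel of the gear-change knob towards the spindle, m, 0 to 0.054; starts at 0 to 0.003. The first 1 to 26 mm are lost motion, different each time. Then the gear moves (push about 1.5 N more than the 9 N). When teeth or, at the end, shoulders stop the gear, the push climbs 2.5 N per mm: stop 5 to 7 N above the steady 9 N. Left with under 4 N, the teeth hardly drop in.
- gear_center (a point): Centre of the sliding gear, 72 mm above the bench: open steel gear, 10 tapered teeth, tip radius 38 mm, top face at 80 mm (shaft end 91 mm). It starts 86 mm from the spindle axis and slides along the gearbox's +y. Tooth tips meet tips at 76 mm between the axes; fully home the shoulder discs under the teeth meet at 66 mm. The teeth may carry 14 N at most.
- spindle_knob (a point): Centre of the spindle's round black hand knob, above the spindle gear: upright cylinder 44 mm wide, 34 mm tall (94 to 128 mm above the bench), fixed to the spindle. It turns about the vertical, no stops, friction 0.08 N m; in mesh it drags the sliding gear round too, 0.2 N m more.
- spindle_axis (a point): Point on the spindle's axis at mid-height of the spindle gear, 72 mm above the bench. Gear like the sliding one: 10 teeth, pitch 0.63 rad. As it stands, tips face tips; turned 0.05 to 0.3 rad from there, either way, the teeth drop in when lightly pressed (0.31 rad from tip on tip is tooth in gap; at 0.63 rad tips face again).
- spacer_mid (a point): Bystander: small steel spacer ring, 24 mm wide, 12 mm tall, lying on the gearbox deck near its spindle end. Its centre.
- screwdriver_mid (a point): Bystander: screwdriver lying in front of the gearbox. A point at its middle.
- wrench_mid (a point): Bystander: wrench lying behind the gearbox. A point at its middle.
- oil_mid (a point): Bystander: upright oil bottle, 60 mm wide, 170 mm tall. Its centre.
- jar_mid (a point): Bystander: glass jar, 70 mm wide, 90 mm tall. Its centre.
- tape_mid (a point): Bystander: grey roll of tape lying flat, 100 mm wide, 45 mm tall. Its centre.
- cover_mid (a point): Bystander: the gearbox's cover, a shallow grey pan 120 x 170 x 30 mm. Its centre.

How it is judged:
By the outcome, as a careful person would: the job done as asked, in the order asked, and still so for the second after the job is handed in, with the robot touching nothing.
It also fails if it takes over 67 s, if anything falls off the work surface, if the arm or the gripper's body presses on something with over 40 N, if the wrist force passes 120 N, or if a joint passes its speed limit or range.

## Working session

There is one attempt and no reset: what is moved stays moved. The work goes in short steps, Python scripts to look and compute and a tool call to move; the robot and the scene stay as the last step left them, time stands still between calls to the robot, and variables do not carry over. Pictures are saved under pics/ and viewed, and the job is handed in when it is done.

Besides the shell and the picture viewer there is one more tool, called after "Request:" by a JSON object that holds its "op" and its "data", one argument or row to a line. step_arm: Moves the arm, as the interface text tells. Its arguments: {"type":"object","properties":{"increments":{"type":"array","items":{"type":"number"}}},"required":["increments"]}

```bash
mkdir -p pics; ls
cat > h.py <<'E'
import numpy as np, cv2, pickle
from cell import manip
def snap(name,fn):
    s=manip.sense(); c=manip.camera(name); cv2.imwrite('pics/%s.png'%fn,c['color']); pickle.dump((s,c),open('pics/%s.pkl'%fn,'wb')); return s,c
E
python3 - <<'E'
from h import *
for n in ('scene','top','wrist'):
    s,c=snap(n,n+'0'); print(n,{k:(v if not hasattr(v,'shape') or v.size<20 else v.shape) for k,v in c.items()})
print(s)
E
```

```text
pics
scene {'color': (384, 512, 3), 'depth': (384, 512), 'fx': 386.2641980819543, 'fy': 386.2641980819543, 'cx': 255.7547952521708, 'cy': 190.57214335471735, 'k1': 0.0277803381933715, 'origin': array([0.89189074, 0.54182179, 0.83375874]), 'attitude': array([-2.44232168, -0.00346709,  2.6214412 ])}
top {'color': (384, 512, 3), 'depth': (384, 512), 'fx': 421.11084084092363, 'fy': 421.11084084092363, 'cx': 258.8005121070318, 'cy': 193.17202338237578, 'k1': -0.15604932305362487, 'origin': array([ 0.26145104, -0.01928864,  1.46660807]), 'attitude': array([-2.90996225,  0.00574412, -1.58468859])}
wrist {'color': (384, 512, 3), 'depth': (384, 512), 'fx': 305.36838195616474, 'fy': 305.36838195616474, 'cx': 248.23502137157024, 'cy': 186.37550564918448, 'k1': 0.023379587880462346, 'T_tool_cam': array([[-3.01981198e-04, -9.52993443e-01, -3.02990770e-01,
         7.69803594e-02],
       [ 9.99999893e-01, -1.81235570e-04, -4.26629682e-04,
        -9.92831202e-04],
       [ 3.51662585e-04, -3.02990866e-01,  9.52993395e-01,
        -1.42038136e-01],
       [ 0.00000000e+00,  0.00000000e+00,  0.00000000e+00,
         1.00000000e+00]])}
{'time_s': 0.1, 'joint_pos': array([ 1.30009525,  0.32176906, -0.07008223,  1.45154408,  0.02258549,
        1.37086031, -0.05691863]), 'qd': array([ 0.00044025, -0.00271049, -0.00108975, -0.00220812,  0.00133622,
       -0.00023726, -0.00026534]), 'joint_torque': array([ 6.98291715e-04, -4.94875860e+01, -3.83510627e-01, -3.15209949e+01,
        1.29752778e-02,  7.40487187e-03,  1.59693911e-05]), 'position': array([ 0.18244441, -0.62334977,  0.23032425]), 'eef_rot': array([-3.13980046e+00,  8.26536493e-05,  2.84804928e-01]), 'wrist_force': array([0.78715204, 0.75625194, 1.15282976]), 'ft_torque': array([ 0.00812575, -0.06420834, -0.02801731]), 'grip_width': 0.08544645215923029}
```

View pics/scene0.png

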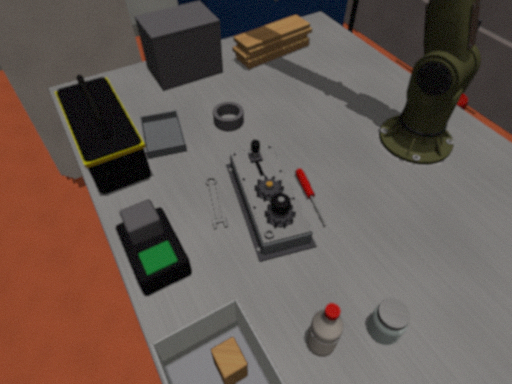

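View pics/top0.png

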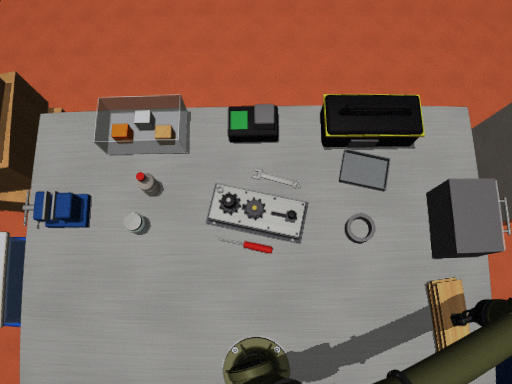

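View pics/wrist0.png

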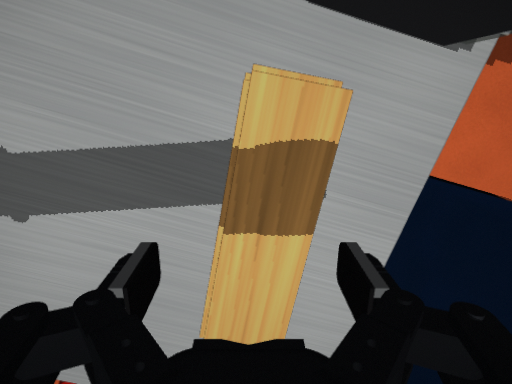

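```bash
cat >> h.py <<'E'
from scipy.spatial.transform import Rotation as Ro
def campose(s,c):
    if 'origin' in c: return Ro.from_euler('xyz',c['attitude']).as_matrix(),np.array(c['origin'])
    R=Ro.from_euler('xyz',s['eef_rot']).as_matrix(); T=c['T_tool_cam']
    return R@T[:3,:3], np.array(s['position'])+R@T[:3,3]
def ray(s,c,uv):
    uv=np.atleast_2d(np.asarray(uv,float)); d=np.stack([(uv[:,0]-c['cx'])/c['fx'],(uv[:,1]-c['cy'])/c['fy']],1)
    p=d.copy()
    for _ in range(10): p=d/(1+c['k1']*(p**2).sum(1,keepdims=True))
    R,o=campose(s,c); return o,np.c_[p,np.ones(len(p))]@R.T
def onz(s,c,uv,z):
    o,d=ray(s,c,uv); return o+d*((z-o[2])/d[:,2])[:,None]
def proj(s,c,P):
    R,o=campose(s,c); q=(np.atleast_2d(P)-o)@R; p=q[:,:2]/q[:,2:]
    p=p*(1+c['k1']*(p**2).sum(1,keepdims=True)); return p*[c['fx'],c['fy']]+[c['cx'],c['cy']]
def cloud(s,c):
    v,u=np.mgrid[:384,:512]; o,d=ray(s,c,np.c_[u.ravel(),v.ravel()]); P=o+d*c['depth'].ravel()[:,None]; return P.reshape(384,512,3)
E
python3 - <<'E'
from h import *
for n in ('scene','top'):
    s,c=pickle.load(open('pics/%s0.pkl'%n,'rb')); P=cloud(s,c)
    uv={'scene':[(280,203),(255,147),(269,185)],'top':[(230,200),(291,215),(255,208)]}[n]
    print(n,onz(s,c,uv[:1],.128),onz(s,c,uv[1:2],.122),onz(s,c,uv[2:],.09), [P[v,u].round(3) for u,v in uv], P[300,100 if n=='top' else 450])
    (a,b,w,h)=(200,120,150,150) if n=='scene' else (190,150,150,110)
    cv2.imwrite('pics/%s0z.png'%n,cv2.resize(c['color'][b:b+h,a:a+w],None,fx=5.3 if n=='top' else 4,fy=5.3 if n=='top' else 4,interpolation=cv2.INTER_CUBIC))
E
```

```text
scene [[0.56452242 0.08859852 0.128     ]] [[ 0.51872816 -0.10876445  0.122     ]] [[0.54021126 0.00088764 0.09      ]] [array([0.565, 0.089, 0.128]), array([ 0.516, -0.114,  0.117]), array([0.542, 0.003, 0.093])] [0.3199196  0.43351995 0.00078738]
top [[0.55584261 0.07813679 0.128     ]] [[ 0.50434159 -0.11940179  0.122     ]] [[ 0.53566332 -0.00252556  0.09      ]] [array([0.557, 0.078, 0.124]), array([ 0.504, -0.119,  0.124]), array([ 0.536, -0.002,  0.087])] [ 0.23196255  0.54674143 -0.00436907]
```

View pics/top0z.png

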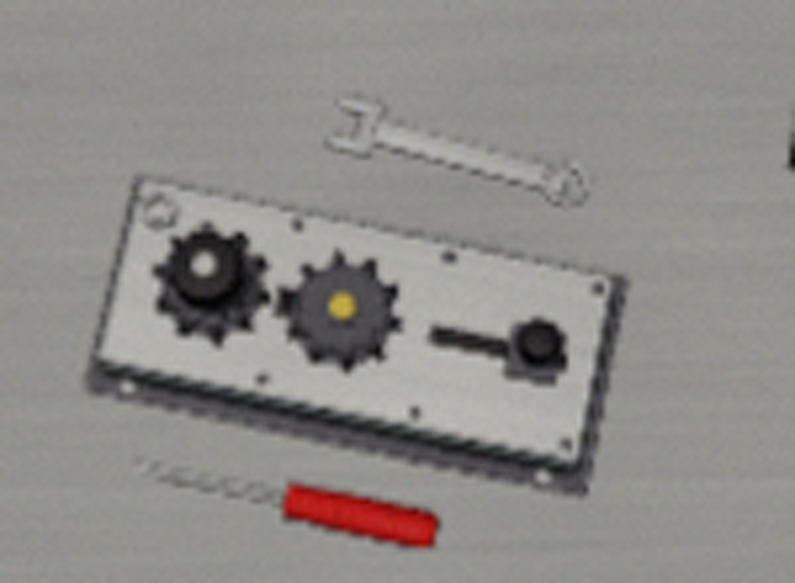

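View pics/scene0z.png

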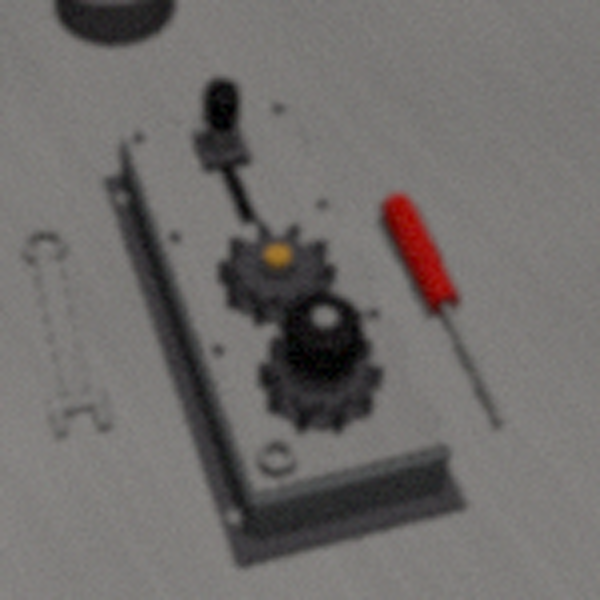

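The top view shows the spindle knob at about (230,200), the shift knob at (291,215) and the sliding gear at (255,208). That puts the gearbox yaw at about -15°. Next I'll move the wrist camera above it.

Request:
{"op": "step_arm", "data": {
  "increments": [0.024,0.042,0.015,4.2,0,0.048,0.084,0.03,8.4,0,0.073,0.126,0.045,12.6,0,0.098,0.168,0.06,16.8,0,0.122,0.21,0.075,21,0,0.147,0.251,0.09,25.2,0,0.171,0.293,0.105,29.4,0,0.196,0.335,0.12,33.7,0]
}}

```text
time_s: 1.15
position: [0.3791, -0.2873, 0.3517]
eef_rot: [3.142, 0.0, 0.875]
wrist_force: [0.7, -0.0, 0.0]
grip_width: 0.0854
```

Request:
{"op": "step_arm", "data": {
  "increments": [0.025,0.042,0.004,4.2,0,0.05,0.084,0.009,8.4,0,0.073,0.126,0.009,12.6,0,0.098,0.168,0.009,16.8,0,0.122,0.21,0.009,21,0,0.146,0.251,0.009,25.2,0,0.146,0.251,0.009,25.2,0,0.146,0.251,0.009,25.2,0]
}}

```text
time_s: 2.15
position: [0.5243, -0.0385, 0.36]
eef_rot: [-3.141, 0.001, 1.312]
wrist_force: [-0.0, 0.8, -0.1]
grip_width: 0.0854
```

Run:
```python
from h import *
s,c=snap('wrist','w1'); print(s['time_s'],s['position'],s['eef_rot'],s['wrist_force'],s['joint_pos'])
cv2.imwrite('pics/w1z.png',cv2.resize(c['color'],(800,600),interpolation=cv2.INTER_CUBIC))
```

```text
2.15 [ 0.52433497 -0.03846228  0.35999885] [-3.14090352e+00  6.94966669e-04  1.31218894e+00] [-0.02781863  0.77661008 -0.05338724] [ 0.69594012  0.05994342 -0.70217816  1.51744821  0.03919533  1.57919931
 -0.26366285]
```

View pics/w1z.png

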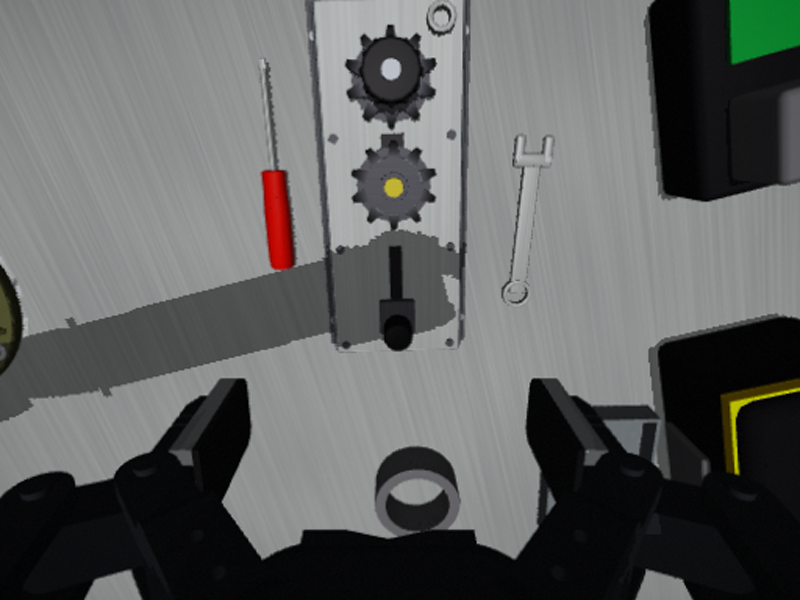

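Run:
```python
from h import *
s,c=pickle.load(open('pics/w1.pkl','rb')); im=c['color']; P=cloud(s,c)
hsv=cv2.cvtColor(im,cv2.COLOR_BGR2HSV); g=im.max(2)
def cen(m,x0,y0,x1,y1):
    k=np.zeros_like(m); k[y0:y1,x0:x1]=m[y0:y1,x0:x1]
    n,l,st,ce=cv2.connectedComponentsWithStats(k.astype(np.uint8)); i=1+np.argmax(st[1:,4]); return ce[i],st[i]
dot,_=cen(g>150,235,33,265,53); yel,_=cen((hsv[...,1]>120)&(hsv[...,2]>100),235,100,270,140)
print('dot',dot,onz(s,c,dot,.128),'yel',yel,onz(s,c,yel,.091))
# knob by height
for nm,box,zz in (('spin',(215,20,290,80),.128),('shift',(230,190,280,235),.122)):
    z=P[...,2]; x0,y0,x1,y1=box
    m=(z>zz-.008)&(z<zz+.01)
    ce,st=cen(m,*box); print(nm,ce,st,onz(s,c,ce,zz))
    sub=m[y0:y1,x0:x1]; print(np.median(z[y0:y1,x0:x1][sub]))
cv2.imwrite('pics/w1c.png',cv2.resize(im[0:235,180:330],None,fx=3.4,fy=2.55*1,interpolation=cv2.INTER_CUBIC))
```

```text
dot [249.79844961  43.65891473] [[0.55705056 0.08319526 0.128     ]] yel [251.5 119.5] [[ 0.53746505 -0.00062396  0.091     ]]
spin [250.07462687  44.01865672] [ 230   22   41   45 1340] [[0.55725573 0.08276554 0.128     ]]
0.12736751112877961
shift [254.56133829 215.15613383] [246 206  19  19 269] [[ 0.50998297 -0.1209471   0.122     ]]
0.12117069515415374
```

Wrist view, in original pixels: spindle knob (250,44), gear shaft end (251.5,119.5), shift knob top (254.6,215). The axis line sits 13.05° from world y, with direction u=(0.226,0.974). I'll close the fingers and descend behind the shift knob.

Request:
{"op": "step_arm", "data": {
  "increments": [-0.005,-0.026,-0.045,0.4,255,-0.01,-0.052,-0.09,0.8,255,-0.015,-0.078,-0.135,1.2,255,-0.02,-0.104,-0.18,1.8,255,-0.0255,-0.13,-0.22,1.8,255,-0.0255,-0.13,-0.24,1.8,255,-0.0255,-0.13,-0.262,1.8,255,-0.0255,-0.13,-0.262,1.8,255]
}}

```text
time_s: 3.2
position: [0.4969, -0.1691, 0.0968]
eef_rot: [-3.138, -0.0, 1.341]
wrist_force: [0.4, -1.2, 0.1]
grip_width: -0.0001
```

Run:
```python
from h import *
s,c=snap('wrist','w2'); print(s['time_s'],s['position'],s['eef_rot'],s['wrist_force'],s['grip_width'])
cv2.imwrite('pics/w2z.png',cv2.resize(c['color'],(800,600),interpolation=cv2.INTER_CUBIC))
P=cloud(s,c); z=P[...,2]
R=Ro.from_euler('xyz',s['eef_rot']).as_matrix(); o=s['position']
# knob
m=(z>.114)&(z<.13); n,l,st,ce=cv2.connectedComponentsWithStats(m.astype(np.uint8))
for i in range(1,n):
    if st[i,4]>100: print(st[i],ce[i],onz(s,c,ce[i],.122),(onz(s,c,ce[i],.122)-o)@R)
```

```text
3.2 [ 0.4969123  -0.16905523  0.09682516] [-3.13785604e+00 -1.03944344e-04  1.34130185e+00] [ 0.41035416 -1.15489166  0.0506852 ] -0.00014967703697886997
[ 224  135   63   63 3021] [254.57100298 166.51340616] [[ 0.50966375 -0.12151112  0.122     ]] [[ 0.04920096  0.00150748 -0.02517553]]
[ 216  242   66   28 1078] [248.55565863 255.41836735] [[ 0.49837588 -0.1594315   0.122     ]] [[ 0.00970698 -0.00085811 -0.0251708 ]]
```

View pics/w2z.png

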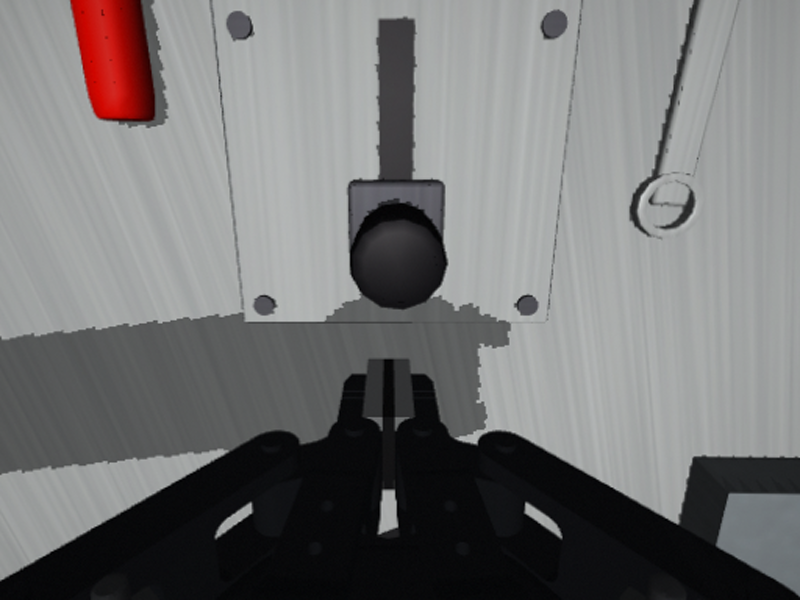

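Request:
{"op": "step_arm", "data": {
  "increments": [0.003,0.006,0,0,255,0.0045,0.013,0,0,255,0.006,0.0192,0,0,255,0.0065,0.0215,0,0,255,0.0065,0.0215,0,0,255]
}}

```text
time_s: 3.88
position: [0.5058, -0.1473, 0.0988]
eef_rot: [3.141, 0.001, 1.344]
wrist_force: [-0.7, -4.0, 2.5]
grip_width: -0.0
```

Request:
{"op": "step_arm", "data": {
  "increments": [0.0002,0.001,0,0,255,0.0005,0.002,0,0,255,0.0005,0.002,0,0,255]
}}

```text
time_s: 4.25
position: [0.5058, -0.1473, 0.0988]
eef_rot: [3.141, 0.003, 1.342]
wrist_force: [-3.1, -6.4, 4.1]
grip_width: -0.0
```

Request:
{"op": "step_arm", "data": {
  "increments": [0.0002,0.001,0,0,255,0.0005,0.002,0,0,255,0.0005,0.002,0,0,255]
}}

```text
time_s: 4.62
position: [0.5061, -0.1458, 0.0988]
eef_rot: [3.141, 0.004, 1.342]
wrist_force: [-3.3, -8.2, 3.8]
grip_width: 0.0001
```

Request:
{"op": "step_arm", "data": {
  "increments": [0.0002,0.001,0,0,255,0.0005,0.002,0,0,255,0.0005,0.002,0,0,255]
}}

```text
time_s: 5.0
position: [0.5065, -0.1438, 0.0988]
eef_rot: [3.141, 0.004, 1.342]
wrist_force: [-3.0, -8.1, 3.9]
grip_width: 0.0002
```

Request:
{"op": "step_arm", "data": {
  "increments": [0.0002,0.001,0,0,255,0.0005,0.002,0,0,255,0.0005,0.002,0,0,255]
}}

```text
time_s: 5.38
position: [0.507, -0.1418, 0.0988]
eef_rot: [3.141, 0.004, 1.342]
wrist_force: [-3.1, -7.6, 5.5]
grip_width: 0.0001
```

Request:
{"op": "step_arm", "data": {
  "increments": [0.0002,0.001,0,0,255,0.0005,0.002,0,0,255,0.0005,0.002,0,0,255]
}}

```text
time_s: 5.75
position: [0.5075, -0.1398, 0.0988]
eef_rot: [3.141, 0.004, 1.342]
wrist_force: [-2.9, -8.4, 4.1]
grip_width: -0.0001
```

Request:
{"op": "step_arm", "data": {
  "increments": [0.0002,0.001,0,0,255,0.0005,0.002,0,0,255,0.0005,0.002,0,0,255]
}}

```text
time_s: 6.12
position: [0.5079, -0.1382, 0.0988]
eef_rot: [3.141, 0.005, 1.341]
wrist_force: [-4.0, -8.8, 4.6]
grip_width: -0.0003
```

Run:
```python
from h import *
for n in ('top','scene'):
    s,c=snap(n,n+'1'); 
    (a,b,w,h)=(220,130,100,100) if n=='scene' else (190,160,130,90)
    cv2.imwrite('pics/%s1z.png'%n,cv2.resize(c['color'][b:b+h,a:a+w],None,fx=5.3,fy=5.3,interpolation=cv2.INTER_CUBIC))
```

```text
(no output)
```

View pics/scene1z.png

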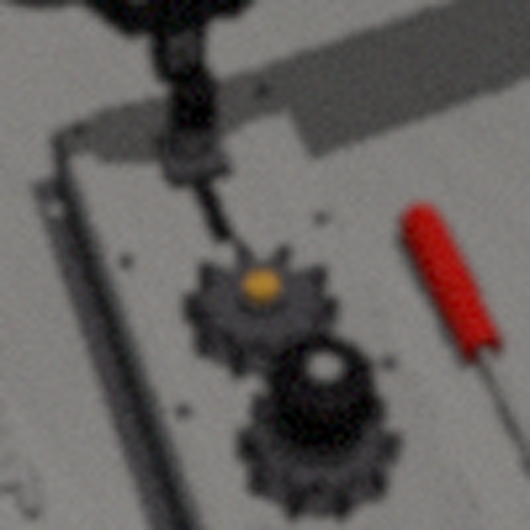

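View pics/top1z.png

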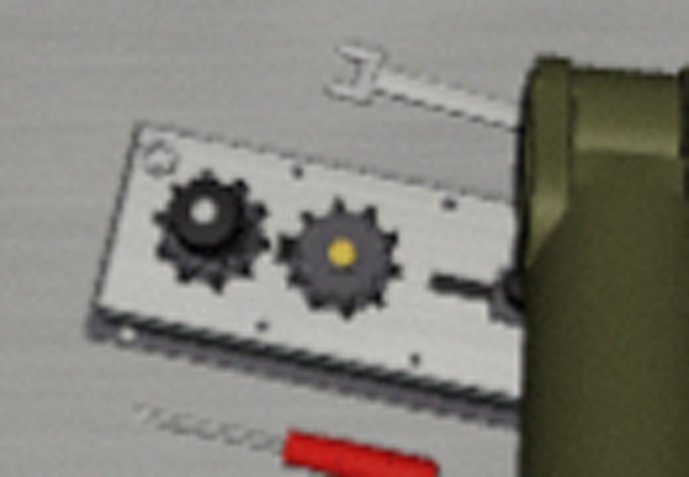

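Request:
{"op": "step_arm", "data": {
  "increments": [0.0002,0.001,0,0,255,0.0005,0.002,0,0,255,0.0005,0.002,0,0,255]
}}

```text
time_s: 6.6
position: [0.5082, -0.1366, 0.0989]
eef_rot: [3.142, 0.005, 1.341]
wrist_force: [-3.7, -9.6, 5.8]
grip_width: 0.0001
```

Request:
{"op": "step_arm", "data": {
  "increments": [0.0002,0.001,0,0,255,0.0005,0.002,0,0,255,0.0005,0.002,0,0,255]
}}

```text
time_s: 6.98
position: [0.5087, -0.1346, 0.0988]
eef_rot: [-3.142, 0.005, 1.341]
wrist_force: [-4.1, -9.8, 5.5]
grip_width: -0.0001
```

```bash
cat >> h.py <<'E'
U=np.array([.226,.974,0])
def gear(fn):
    s,c=snap('top',fn); hsv=cv2.cvtColor(c['color'],cv2.COLOR_BGR2HSV).astype(float)
    im=c['color'].astype(float); w=np.clip(np.minimum(im[...,1],im[...,2])-im[...,0]-25,0,None); k=np.zeros_like(w); k[190:225,215:275]=1; w*=k
    v,u=np.mgrid[:384,:512]; ce=np.array([(w*u).sum(),(w*v).sum()])/w.sum()
    p=onz(s,c,ce,.091)[0]; return ce,p@U,w.sum()
def rep(fn):
    r=gear(fn); f=manip.sense(); print('t',f['time_s'],'F.u',f['wrist_force']@U,'F',f['wrist_force'].round(1),'tcp.u',f['position']@U,'gear',r)
E
python3 - <<'E'
from h import *
s,c=pickle.load(open('pics/top0.pkl','rb'))
rep('top2')
class M: pass
import h
h.snap=lambda n,f:(s,c)
print(gear('x'))
E
```

```text
t 7.025 F.u -10.178413157464954 F [-3.4 -9.7  5.2] tcp.u -0.016167824028433295 gear (array([252.90442478, 207.02212389]), np.float64(0.12607819819548854), np.float64(1130.0))
(array([254.04056604, 207.23113208]), np.float64(0.12222627454337522), np.float64(1060.0))
```

Request:
{"op": "step_arm", "data": {
  "increments": [0.0003,0.0015,0,0,255,0.0007,0.003,0,0,255,0.001,0.0045,0,0,255,0.001,0.0045,0,0,255]
}}

```text
time_s: 7.52
position: [0.5098, -0.13, 0.0988]
eef_rot: [3.142, 0.005, 1.341]
wrist_force: [-2.9, -10.0, 5.2]
grip_width: 0.0003
```

Request:
{"op": "step_arm", "data": {
  "increments": [0.0002,0.001,0,0,255,0.0002,0.001,0,0,255]
}}

```text
time_s: 7.78
position: [0.51, -0.1291, 0.0988]
eef_rot: [3.142, 0.005, 1.341]
wrist_force: [-3.4, -9.3, 5.7]
grip_width: 0.0002
```

Request:
{"op": "step_arm", "data": {
  "increments": [0.0002,0.001,0,0,255,0.0002,0.001,0,0,255]
}}

```text
time_s: 8.02
position: [0.5102, -0.1283, 0.0988]
eef_rot: [3.141, 0.005, 1.341]
wrist_force: [-3.2, -9.2, 4.5]
grip_width: 0.0001
```

Run:
```python
from h import *
rep('top3')
```

```text
t 8.075 F.u -9.578147381245545 F [-2.9 -9.2  4.9] tcp.u -0.009634364537258189 gear (array([251.11481157, 206.55740578]), np.float64(0.13224749842633737), np.float64(1141.0))
```

Request:
{"op": "step_arm", "data": {
  "increments": [0.0002,0.001,0,0,255,0.0002,0.001,0,0,255]
}}

```text
time_s: 8.32
position: [0.5103, -0.1277, 0.0988]
eef_rot: [3.141, 0.006, 1.341]
wrist_force: [-4.6, -10.8, 5.5]
grip_width: 0.0003
```

Request:
{"op": "step_arm", "data": {
  "increments": [0.0002,0.001,0,0,255,0.0002,0.001,0,0,255]
}}

```text
time_s: 8.57
position: [0.5104, -0.1273, 0.0988]
eef_rot: [3.141, 0.007, 1.34]
wrist_force: [-3.3, -11.4, 5.0]
grip_width: -0.0002
```

Run:
```python
from h import *
rep('top4')
```

```text
t 8.625 F.u -12.661316337279015 F [ -4.1 -12.1   5.3] tcp.u -0.008665608871734218 gear (array([251.09741379, 206.58103448]), np.float64(0.13228678846683856), np.float64(1160.0))
```

Request:
{"op": "step_arm", "data": {
  "increments": [0.0002,0.001,0,0,255,0.0003,0.0015,0,0,255,0.0003,0.0015,0,0,255]
}}

```text
time_s: 9.0
position: [0.5105, -0.1268, 0.0989]
eef_rot: [3.141, 0.008, 1.34]
wrist_force: [-4.3, -12.5, 5.5]
grip_width: 0.0001
```

Run:
```python
from h import *
rep('top5')
```

```text
t 9.05 F.u -13.916500903305204 F [ -4.  -13.4   4.9] tcp.u -0.008124786349768154 gear (array([251.05377277, 206.50303556]), np.float64(0.1324863196662505), np.float64(1153.0))
```

Request:
{"op": "step_arm", "data": {
  "increments": [0.0002,0.001,0,0,255,0.0003,0.0015,0,0,255,0.0003,0.0015,0,0,255]
}}

```text
time_s: 9.43
position: [0.5106, -0.1261, 0.0989]
eef_rot: [3.141, 0.009, 1.339]
wrist_force: [-4.9, -14.9, 5.9]
grip_width: 0.0001
```

Run:
```python
from h import *
rep('top6'); rep('top6b')
```

```text
t 9.475 F.u -15.67472818873114 F [ -4.3 -15.1   4.3] tcp.u -0.007423792335179105 gear (array([251.05550737, 206.49436253]), np.float64(0.1324870499016531), np.float64(1153.0))
t 9.525 F.u -15.603741069697804 F [ -4.7 -14.9   5.4] tcp.u -0.007415396053321213 gear (array([251.04659189, 206.50215703]), np.float64(0.1325103571884403), np.float64(1159.0))
```

Request:
{"op": "step_arm", "data": {
  "increments": [-0.0023,-0.0097,0,0,255,-0.0056,-0.0244,0,0,255,-0.0079,-0.0341,0,0,255,-0.0079,-0.0341,0.03,0,255,-0.0079,-0.0341,0.08,0,0,-0.0079,-0.0341,0.11,0,0,-0.0079,-0.0341,0.11,0,0,-0.0079,-0.0341,0.11,0,0]
}}

```text
time_s: 10.52
position: [0.5036, -0.1528, 0.2074]
eef_rot: [-3.14, -0.0, 1.344]
wrist_force: [-0.1, 0.6, -0.3]
grip_width: 0.0723
```

Run:
```python
from h import *
rep('top7'); s,c=snap('wrist','w7'); print(s['position'],s['eef_rot'],s['ft_torque'],s['grip_width'])
t=np.array([.5571,.083,.15]); print(t-s['position'])
cv2.imwrite('pics/w7z.png',cv2.resize(c['color'],(800,600),interpolation=cv2.INTER_CUBIC))
P=cloud(s,c); m=(P[...,2]>.114)&(P[...,2]<.13); m[260:]=0; n,l,st,ce=cv2.connectedComponentsWithStats(m.astype(np.uint8))
for i in range(1,n):
    if st[i,4]>100: print(st[i],ce[i],onz(s,c,ce[i],.122),onz(s,c,ce[i],.122)@U)
```

```text
t 10.575 F.u 0.4514123450851735 F [-0.5  0.6 -0.7] tcp.u -0.03501289654306387 gear (array([251.0636833 , 206.50258176]), np.float64(0.13245437066095211), np.float64(1162.0))
[ 0.50326973 -0.15272265  0.20694572] [-3.13934050e+00 -5.26306504e-04  1.34431751e+00] [-0.00263861 -0.01251501  0.03266515] 0.07917465641740234
[ 0.05383027  0.23572265 -0.05694572]
[233 109  34  35 921] [249.07926167 125.78067318] [[ 0.51452495 -0.10124876  0.122     ]] [0.01766635]
```

View pics/w7z.png

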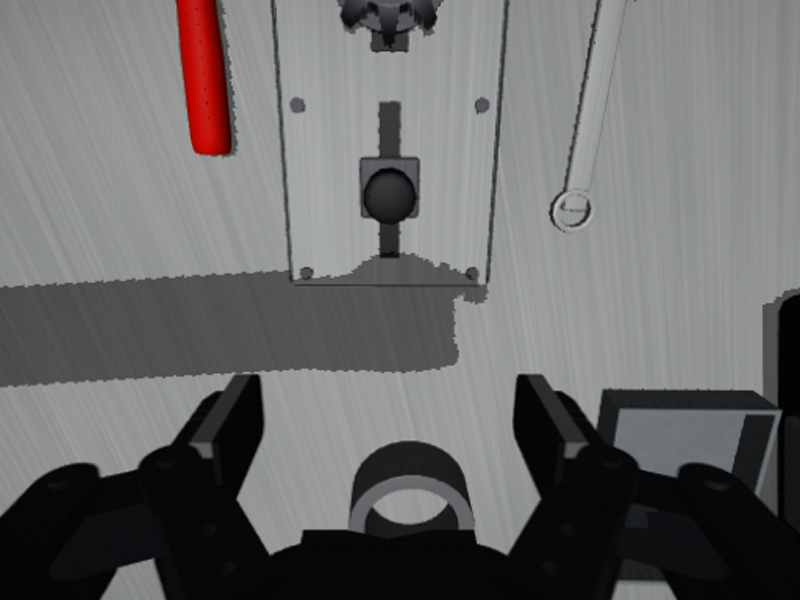

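The picture shows the shift knob at (390,195) in view pixels, about 20 mm along its slot, and the sliding gear hasn't moved since I let go. Next I'll go above the spindle knob.

Request:
{"op": "step_arm", "data": {
  "increments": [0.0107,0.047,0,0,0,0.0214,0.094,0,0,0,0.0321,0.141,0,0,0,0.0428,0.188,0,0,0,0.0535,0.235,0,0,0,0.0535,0.235,-0.03,0,0,0.0535,0.235,-0.03,0,0,0.0535,0.235,-0.03,0,0]
}}

```text
time_s: 11.62
position: [0.5576, 0.0812, 0.1783]
eef_rot: [-3.141, 0.0, 1.343]
wrist_force: [0.8, 0.4, 0.5]
grip_width: 0.0853
```

Run:
```python
from h import *
s,c=snap('wrist','w8'); print(s['time_s'],s['position'],s['eef_rot'],s['grip_width'])
cv2.imwrite('pics/w8z.png',cv2.resize(c['color'],(800,600),interpolation=cv2.INTER_CUBIC))
R=Ro.from_euler('xyz',s['eef_rot']).as_matrix()
P=cloud(s,c); m=(P[...,2]>.12)&(P[...,2]<.134); m[:,:130]=0;m[:,370:]=0; n,l,st,ce=cv2.connectedComponentsWithStats(m.astype(np.uint8))
for i in range(1,n):
    if st[i,4]>100: p=onz(s,c,ce[i],.128)[0]; print(st[i],ce[i],p,(p-s['position'])@R)
g=c['color'].max(2)
```

```text
11.625 [0.55759276 0.0811917  0.17831048] [-3.14097207e+00  2.94380135e-04  1.34294748e+00] 0.08527825676540164
[ 215  172   68   65 3194] [248.6086412  204.60676268] [0.5577455 0.0854047 0.128    ] [ 0.00415343 -0.00077163  0.05030975]
```

View pics/w8z.png

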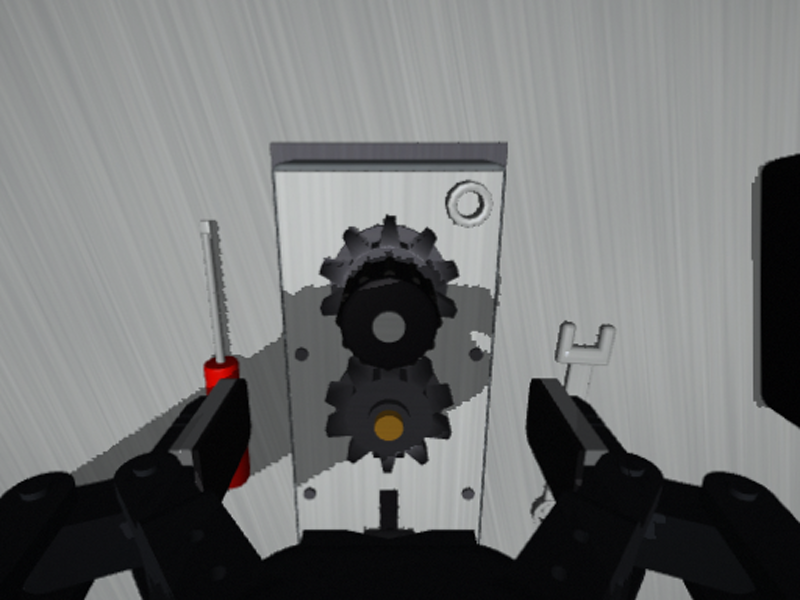

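Run:
```python
from h import *
s,c=pickle.load(open('pics/w8.pkl','rb')); R=Ro.from_euler('xyz',s['eef_rot']).as_matrix()
g=c['color'].min(2); sub=np.zeros_like(g); sub[195:222,236:262]=g[195:222,236:262]
m=sub>60; n,l,st,ce=cv2.connectedComponentsWithStats(m.astype(np.uint8)); i=1+np.argmax(st[1:,4]); print(st[i],ce[i])
for z in (.128,.13): p=onz(s,c,ce[i],z)[0]; print(p,(p-s['position'])@R)
P=cloud(s,c); print(P[206,249,2],P[209,230,2],P[209,270,2])
m=(P[...,2]>.126)&(P[...,2]<.132); m[:,:130]=0;m[:,370:]=0; n,l,st,ce=cv2.connectedComponentsWithStats(m.astype(np.uint8)); i=1+np.argmax(st[1:,4]); p=onz(s,c,ce[i],.128)[0]; print(st[i],ce[i],p,(p-s['position'])@R)
```

```text
[239 200  20  19 312] [248.45833333 208.95833333]
[0.55693532 0.08236005 0.128     ] [ 0.00100446 -0.00087313  0.05031074]
[0.55711711 0.08314158 0.13      ] [ 0.00180627 -0.00087382  0.0483105 ]
0.12918976593240475 0.12753515055246914 0.12711259835698974
[ 218  177   62   59 2767] [248.50993856 206.42392483] [0.55738445 0.08414214 0.128     ] [ 0.00284195 -0.00083816  0.05031017]
```

Request:
{"op": "step_arm", "data": {
  "increments": [-0.0004,0.0018,-0.03,0,0,-0.0004,0.0018,-0.06,0,0,-0.0004,0.0018,-0.079,0,0,-0.0004,0.0018,-0.079,0,255,-0.0004,0.0018,-0.079,0,255,-0.0004,0.0018,-0.079,0,255,-0.0004,0.0018,-0.079,0,255,-0.0004,0.0018,-0.079,0,255]
}}

```text
time_s: 12.68
position: [0.5584, 0.084, 0.1011]
eef_rot: [3.139, -0.0, 1.344]
wrist_force: [-0.2, -0.0, 6.7]
grip_width: 0.0422
```

Request:
{"op": "step_arm", "data": {
  "increments": [0,0,0,0,255,0,0,0,0,255]
}}

```text
time_s: 12.92
position: [0.5584, 0.084, 0.1011]
eef_rot: [3.139, -0.0, 1.344]
wrist_force: [-0.8, -0.3, 5.7]
grip_width: 0.0426
```

Run:
```python
from h import *
rep('top9'); s=manip.sense(); print(s['position'],s['eef_rot'],s['ft_torque'],s['grip_width'])
```

```text
t 12.975 F.u -0.1616591638076787 F [-1.4  0.2  6.2] tcp.u 0.20798579301313053 gear (array([232.17426273, 207.63337802]), np.float64(0.19317220398011786), np.float64(1492.0))
[0.55842536 0.08396475 0.10110555] [ 3.13865733e+00 -3.18919272e-04  1.34409552e+00] [-0.08501682  0.19301735  0.00280432] 0.04274164529550455
```

Request:
{"op": "step_arm", "data": {
  "increments": [0,0,0,2,255,0,0,0,4,255,0,0,0,4,255]
}}

```text
time_s: 13.35
position: [0.5583, 0.084, 0.1011]
eef_rot: [3.139, -0.0, 1.414]
wrist_force: [-1.2, -0.4, 6.7]
grip_width: 0.0428
```

```bash
cat >> h.py <<'E'
def q():
    s=manip.sense(); print('t',s['time_s'],'yaw deg',np.degrees(s['eef_rot'][2]).round(2),'T',s['ft_torque'].round(3),'F',s['wrist_force'].round(1),'p',s['position'].round(4),s['grip_width'].round(4))
E
python3 -c "
from h import *
q()"
```

```text
Traceback (most recent call last):
  File "h.py", line 31, in q
    s=manip.sense(); print('t',s['time_s'],'yaw deg',np.degrees(s['eef_rot'][2]).round(2),'T',s['ft_torque'].round(3),'F',s['wrist_force'].round(1),'p',s['position'].round(4),s['grip_width'].round(4))
                                                                                                                                                                               ^^^^^^^^^^^^^^^^^^^^^
AttributeError: 'float' object has no attribute 'round'
```

Request:
{"op": "step_arm", "data": {
  "increments": [0,0,0,2,255,0,0,0,4,255,0,0,0,4,255]
}}

```text
time_s: 13.72
position: [0.5582, 0.084, 0.1011]
eef_rot: [3.139, 0.0, 1.484]
wrist_force: [-3.0, -0.5, 6.4]
grip_width: 0.0423
```

```bash
python3 -c "
from h import *
q()"
```

```text
Traceback (most recent call last):
  File "h.py", line 31, in q
    s=manip.sense(); print('t',s['time_s'],'yaw deg',np.degrees(s['eef_rot'][2]).round(2),'T',s['ft_torque'].round(3),'F',s['wrist_force'].round(1),'p',s['position'].round(4),s['grip_width'].round(4))
                                                                                                                                                                               ^^^^^^^^^^^^^^^^^^^^^
AttributeError: 'float' object has no attribute 'round'
```

Request:
{"op": "step_arm", "data": {
  "increments": [0,0,0,2,255,0,0,0,4,255,0,0,0,4,255]
}}

```text
time_s: 14.1
position: [0.558, 0.084, 0.1011]
eef_rot: [3.139, 0.001, 1.554]
wrist_force: [-2.6, -0.8, 6.9]
grip_width: 0.0424
```

```bash
python3 -c "
from h import *
q()
s,c=snap('wrist','w9');cv2.imwrite('pics/w9z.png',cv2.resize(c['color'],(800,600),interpolation=cv2.INTER_CUBIC))
s,c=snap('scene','s9');cv2.imwrite('pics/s9z.png',cv2.resize(c['color'][130:230,220:320],None,fx=5.3,fy=5.3,interpolation=cv2.INTER_CUBIC))
"
```

```text
Traceback (most recent call last):
  File "h.py", line 31, in q
    s=manip.sense(); print('t',s['time_s'],'yaw deg',np.degrees(s['eef_rot'][2]).round(2),'T',s['ft_torque'].round(3),'F',s['wrist_force'].round(1),'p',s['position'].round(4),s['grip_width'].round(4))
                                                                                                                                                                               ^^^^^^^^^^^^^^^^^^^^^
AttributeError: 'float' object has no attribute 'round'
```

The print helper crashed on a plain float, so I'll fix that. The spindle has now turned +12° (0.21 rad).

```bash
sed -i "s/,s\['grip_width'\].round(4))/,s['grip_width'])/" h.py; python3 -c "
from h import *
q()
s,c=snap('wrist','w9');cv2.imwrite('pics/w9z.png',cv2.resize(c['color'],(800,600),interpolation=cv2.INTER_CUBIC))
s,c=snap('scene','s9');cv2.imwrite('pics/s9z.png',cv2.resize(c['color'][130:230,220:320],None,fx=5.3,fy=5.3,interpolation=cv2.INTER_CUBIC))
"
```

```text
t 14.1 yaw deg 89.04 T [-0.111  0.332  0.051] F [-2.6 -0.8  6.9] p [0.558  0.084  0.1011] 0.042372614913008866
```

View pics/w9z.png

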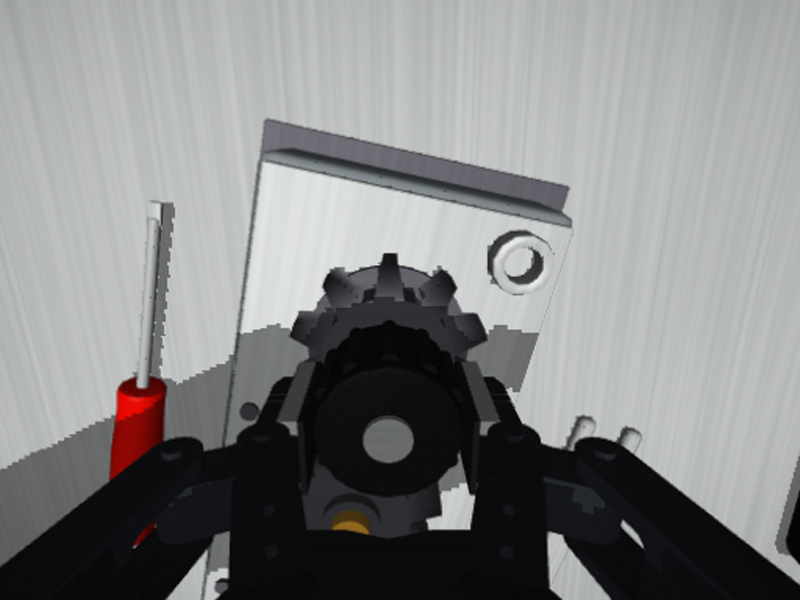

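View pics/s9z.png

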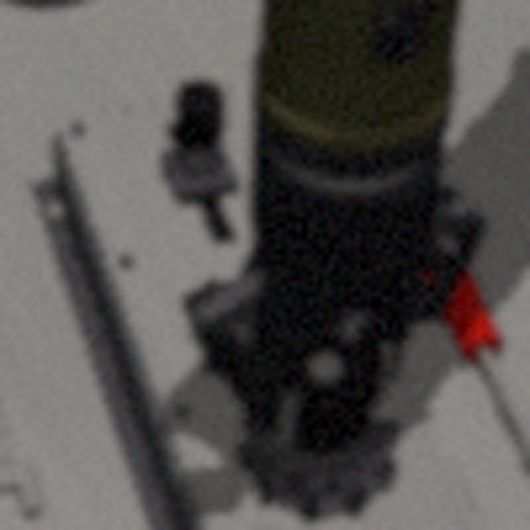

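Run:
```python
from h import *
s,c=pickle.load(open('pics/w9.pkl','rb')); im=c['color']; hsv=cv2.cvtColor(im,cv2.COLOR_BGR2HSV)
m=(hsv[...,1]>150)&(hsv[...,0]>10)&(hsv[...,0]<35)&(hsv[...,2]>60); m[:300]=0;m[:,:190]=0;m[:,260:]=0
v,u=np.nonzero(m); print(u.min(),u.max(),v.min(),v.max(),m.sum())
# predicted outline
sp=onz(s,c,[388/1.5625,440/1.5625],.129)[0]; print('spindle',sp)
sp=np.array([.5575,.0835,0])
r=np.sqrt(0)
s8,c8=pickle.load(open('pics/w8.pkl','rb')); h8=cv2.cvtColor(c8['color'],cv2.COLOR_BGR2HSV)
m8=(h8[...,1]>150)&(h8[...,0]>10)&(h8[...,0]<35)&(h8[...,2]>60); m8[:250]=0;m8[300:]=0;m8[:,:230]=0;m8[:,270:]=0
v8,u8=np.nonzero(m8); print(u8.min(),u8.max(),v8.min(),v8.max()); g8=onz(s8,c8,[u8.mean(),v8.mean()],.091)[0]; print('gear before',g8, onz(s8,c8,[[u8.min()-.5,v8.mean()],[u8.max()+.5,v8.mean()]],.091))
rad=np.linalg.norm(np.diff(onz(s8,c8,[[u8.min()-.5,v8.mean()],[u8.max()+.5,v8.mean()]],.091),axis=0))/2; print(rad)
a=np.linspace(0,6.28,60)
for d in (-.002,0,.001,.002,.003,.005):
    p=g8+d*U+rad*np.c_[np.cos(a),np.sin(a),0*a]; q_=proj(s,c,p); print(d,q_[:,1].min().round(1),q_[:,0].min().round(1),q_[:,0].max().round(1))
```

```text
212 235 327 341 262
spindle [0.55715297 0.08267735 0.129     ]
240 257 266 281
gear before [0.54004953 0.00965346 0.091     ] [[0.53251416 0.01139985 0.091     ]
 [0.54767642 0.00788945 0.091     ]]
0.007781657827187286
-0.002 339.0 209.6 234.6
0 336.4 210.2 235.2
0.001 335.1 210.5 235.5
0.002 333.8 210.7 235.8
0.003 332.5 211.0 236.2
0.005 329.9 211.6 236.8
```

Run:
```python
from h import *
s,c=pickle.load(open('pics/w9.pkl','rb')); a=cv2.resize(c['color'][290:350,180:290],None,fx=7,fy=7,interpolation=cv2.INTER_NEAREST)
s,c=pickle.load(open('pics/w8.pkl','rb')); b=cv2.resize(c['color'][250:290,190:300],None,fx=7,fy=7,interpolation=cv2.INTER_NEAREST)
o=np.vstack([a,b])[:600]; cv2.imwrite('pics/cmp.png',np.clip(o.astype(int)*2,0,255).astype(np.uint8)); print(o.shape)
```

```text
(600, 770, 3)
```

View pics/cmp.png

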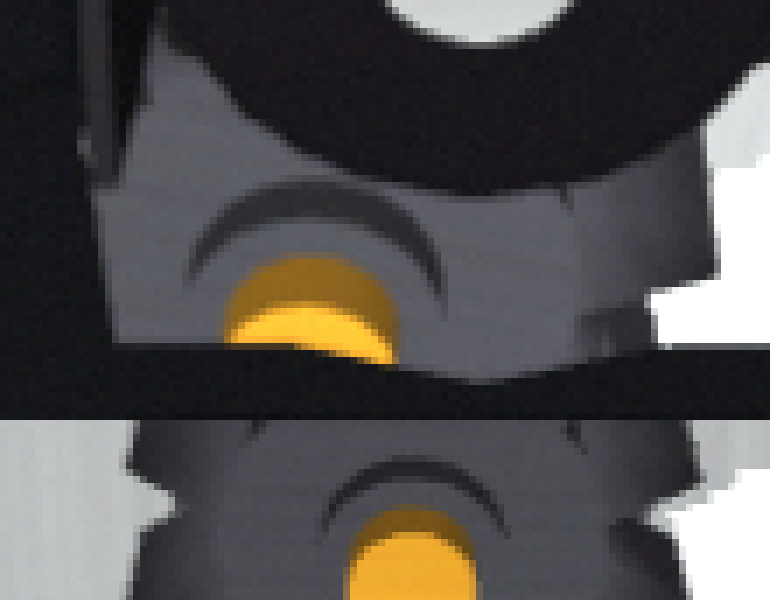

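Run:
```python
from h import *
def face(fn,lo,x0,x1,y0,y1):
    s,c=pickle.load(open('pics/%s.pkl'%fn,'rb')); im=c['color'].astype(int); r=im[...,2]-im[...,0]
    sub=r[y0:y1,x0:x1]; mx=sub.max(); m=sub>.72*mx
    v,u=np.nonzero(m); return s,c,u.min()+x0,u.max()+x0,v.min()+y0,v.max()+y0,mx
s8,c8,a,b,d,e,mx=face('w8',0,230,270,255,300); print(a,b,d,e,mx)
g8=onz(s8,c8,[(a+b)/2,(d+e)/2],.091)[0]; print(g8,np.linalg.norm(g8[:2]-[.5571,.083]))
s,c,a,b,d,e,mx=face('w9',0,200,245,322,341); print(a,b,d,e,mx)
an=np.linspace(0,6.28,90)
for k in (0,.001,.002,.003,.004,.006):
    q_=proj(s,c,g8+k*U+.0075*np.c_[np.cos(an),np.sin(an),0*an]); print(k,q_[:,1].min().round(1),q_[:,0].min().round(1),q_[:,0].max().round(1))
# same for w8 self check
q_=proj(s8,c8,g8+.0075*np.c_[np.cos(an),np.sin(an),0*an]);print(q_.min(0),q_.max(0))
```

```text
240 257 266 281 100
[0.54006334 0.00950575 0.091     ] 0.07544304554993017
213 235 334 340 115
0 336.9 210.7 234.8
0.001 335.6 210.9 235.1
0.002 334.3 211.2 235.4
0.003 333.0 211.5 235.7
0.004 331.7 211.8 236.0
0.006 329.1 212.4 236.7
[239.827756   265.89264124] [257.17332359 280.98158106]
```

Request:
{"op": "step_arm", "data": {
  "increments": [0,0,0,1,255,0,0,0,2,255,0,0,0,3,255]
}}

```text
time_s: 14.58
position: [0.5579, 0.084, 0.1011]
eef_rot: [3.14, 0.001, 1.606]
wrist_force: [-1.7, -1.3, 6.8]
grip_width: 0.0427
```

```bash
python3 -c "
from h import *
q()
s,c=snap('wrist','w10'); cv2.imwrite('pics/w10c.png',np.clip(cv2.resize(c['color'][280:345,180:290],None,fx=7,fy=7).astype(int)*2,0,255).astype(np.uint8))
"
```

```text
t 14.575 yaw deg 92.04 T [-0.093  0.394 -0.055] F [-1.7 -1.3  6.8] p [0.5579 0.084  0.1011] 0.04266208045677339
```

View pics/w10c.png

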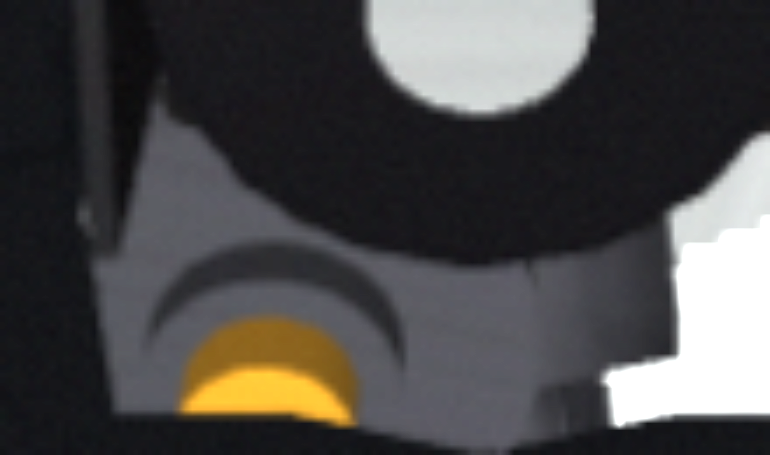

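Request:
{"op": "step_arm", "data": {
  "increments": [0,0,0,0,0,0,0,0,0,0,0,0,0,0,0,0,0,0.04,0,0,0,0,0.09,0,0,-0.0133,-0.0573,0.1,-5,0,-0.0267,-0.1147,0.1,-10,0,-0.04,-0.172,0.1,-15,0]
}}

```text
time_s: 15.62
position: [0.5168, -0.0898, 0.1997]
eef_rot: [3.14, 0.0, 1.342]
wrist_force: [1.1, -1.4, -0.1]
grip_width: 0.085
```

Run:
```python
from h import *
rep('top11'); q()
s,c=snap('wrist','w11'); cv2.imwrite('pics/w11z.png',cv2.resize(c['color'],(800,600),interpolation=cv2.INTER_CUBIC))
s,c=pickle.load(open('pics/top11.pkl','rb')); cv2.imwrite('pics/top11z.png',cv2.resize(c['color'][180:230,200:280],None,fx=8,fy=8,interpolation=cv2.INTER_CUBIC))
```

```text
t 15.675 F.u -7.180655525937002 F [-1.9 -6.9 -0.1] tcp.u 0.018539877287631276 gear (array([253.17931548, 204.60863095]), np.float64(0.1269510024668263), np.float64(1344.0))
t 15.675 yaw deg 76.06 T [-0.44   0.113  0.021] F [-1.9 -6.9 -0.1] p [ 0.5143 -0.1003  0.199 ] 0.08529439973380505
```

View pics/w11z.png

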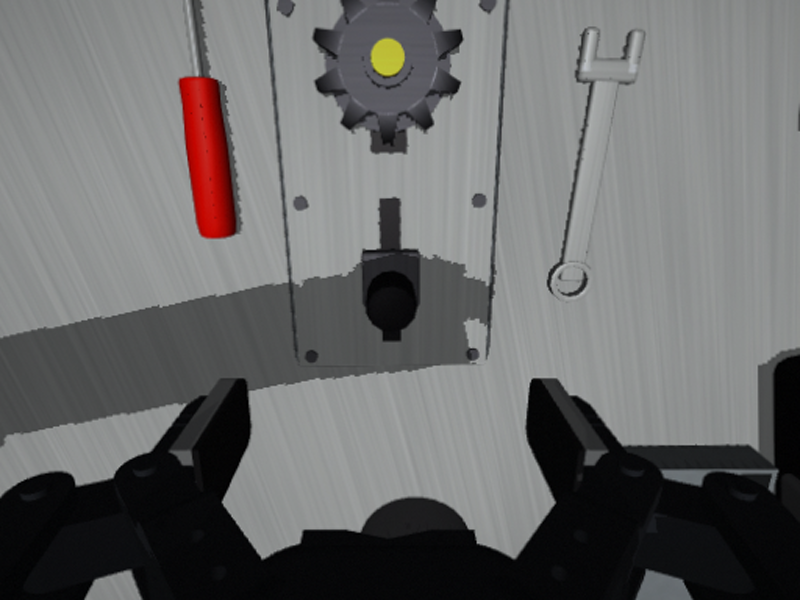

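View pics/top11z.png

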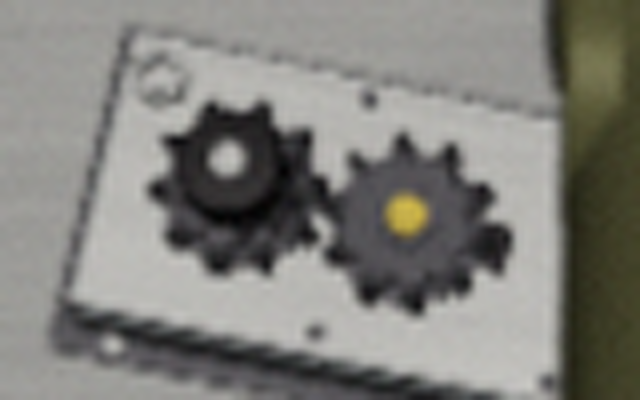

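```bash
sed -i 's/k\[190:225,215:275\]=1/k[195:218,240:262]=1/' h.py
python3 - <<'E'
import h
from h import *
for f in ('top0','top4','top6','top7','top11'):
    d=pickle.load(open('pics/%s.pkl'%f,'rb')); h.snap=lambda n,x:d
    r=gear('x'); print(f,r)
s,c=pickle.load(open('pics/w11.pkl','rb')); print(onz(s,c,[[390/1.5625,302/1.5625]],.122))
E
```

```text
top0 (array([254.04056604, 207.23113208]), np.float64(0.12222627454337522), np.float64(1060.0))
top4 (array([251.09741379, 206.58103448]), np.float64(0.13228678846683856), np.float64(1160.0))
top6 (array([251.05550737, 206.49436253]), np.float64(0.1324870499016531), np.float64(1153.0))
top7 (array([251.0636833 , 206.50258176]), np.float64(0.13245437066095211), np.float64(1162.0))
top11 (array([250.34327087, 206.34241908]), np.float64(0.13491915488359846), np.float64(1174.0))
[[ 0.51488791 -0.09782126  0.122     ]]
```

The gear has moved in 2.45 mm since the teeth were tip on tip, and in the top view its teeth interleave with the spindle's. So it has dropped in. I'll close the fingers and let the arm settle behind the shift knob.

Request:
{"op": "step_arm", "data": {
  "increments": [-0.004,-0.02,0,0,255,-0.009,-0.04,0,0,255,-0.009,-0.04,0,0,255,-0.009,-0.04,0,0,255,-0.009,-0.04,0,0,255]
}}

```text
time_s: 16.35
position: [0.5086, -0.1267, 0.1994]
eef_rot: [3.141, -0.0, 1.346]
wrist_force: [-0.4, -0.7, -0.0]
grip_width: 0.0002
```

Run:
```python
from h import *
q(); s=manip.sense(); print(np.array([.5072,-.1407,.098])-s['position'])
```

```text
t 16.35 yaw deg 77.13 T [-0.004  0.041  0.037] F [-0.4 -0.7 -0. ] p [ 0.5086 -0.1267  0.1994] 0.0002254097004823747
[-0.00136919 -0.01396665 -0.10137214]
```

Request:
{"op": "step_arm", "data": {
  "increments": [-0.0015,-0.014,0,0,255,-0.0015,-0.014,-0.05,0,255,-0.0015,-0.014,-0.09,0,255,-0.0015,-0.014,-0.1,0,255,-0.0015,-0.014,-0.1,0,255]
}}

```text
time_s: 16.98
position: [0.5069, -0.1424, 0.0996]
eef_rot: [-3.141, -0.0, 1.344]
wrist_force: [0.3, -0.1, -0.1]
grip_width: 0.0003
```

Run:
```python
from h import *
q(); s=manip.sense(); print(s['position']@U)
s,c=snap('wrist','w12'); P=cloud(s,c); m=(P[...,2]>.119)&(P[...,2]<.126); m[250:]=0; n,l,st,ce=cv2.connectedComponentsWithStats(m.astype(np.uint8)); R=Ro.from_euler('xyz',s['eef_rot']).as_matrix()
i=1+np.argmax(st[1:,4]); p=onz(s,c,ce[i],.122)[0]; print(st[i],p,(p-s['position'])@R)
```

```text
t 16.975 yaw deg 77.01 T [0.063 0.047 0.002] F [ 0.3 -0.1 -0.1] p [ 0.5069 -0.1424  0.0996] 0.0002833210872092459
-0.024177535295964767
[ 217  153   59   57 2547] [ 0.51457761 -0.10080609  0.122     ] [ 0.04229921 -0.00186743 -0.0223723 ]
```

Request:
{"op": "step_arm", "data": {
  "increments": [0.0005,0.005,0,0,255,0.0013,0.01,0,0,255,0.0024,0.0155,0,0,255,0.0024,0.0155,0,0,255]
}}

```text
time_s: 17.52
position: [0.5094, -0.1262, 0.0997]
eef_rot: [3.141, 0.0, 1.345]
wrist_force: [-0.5, 0.4, -0.6]
grip_width: -0.0002
```

Request:
{"op": "step_arm", "data": {
  "increments": [0.0002,0.001,0,0,255,0.0005,0.002,0,0,255,0.0005,0.002,0,0,255]
}}

```text
time_s: 17.9
position: [0.5093, -0.1258, 0.0994]
eef_rot: [-3.141, 0.001, 1.343]
wrist_force: [-1.8, -3.9, 2.0]
grip_width: -0.0001
```

Request:
{"op": "step_arm", "data": {
  "increments": [0.0002,0.001,0,0,255,0.0005,0.002,0,0,255,0.0005,0.002,0,0,255]
}}

```text
time_s: 18.27
position: [0.5093, -0.1258, 0.0994]
eef_rot: [-3.141, 0.004, 1.342]
wrist_force: [-2.5, -7.8, 2.3]
grip_width: -0.0001
```

Run:
```python
from h import *
rep('top13')
```

```text
t 18.325 F.u -7.834085171092999 F [-2.8 -7.4  1.6] tcp.u -0.007385534308619338 gear (array([250.35986452, 206.3573243 ]), np.float64(0.13485410958003974), np.float64(1181.0))
```

Request:
{"op": "step_arm", "data": {
  "increments": [0.0002,0.001,0,0,255,0.0005,0.002,0,0,255,0.0005,0.002,0,0,255]
}}

```text
time_s: 18.7
position: [0.5095, -0.1249, 0.0995]
eef_rot: [-3.141, 0.005, 1.341]
wrist_force: [-4.1, -9.4, 4.1]
grip_width: 0.0004
```

Request:
{"op": "step_arm", "data": {
  "increments": [0.0002,0.001,0,0,255,0.0005,0.002,0,0,255,0.0005,0.002,0,0,255]
}}

```text
time_s: 19.08
position: [0.51, -0.1228, 0.0995]
eef_rot: [-3.141, 0.005, 1.341]
wrist_force: [-4.0, -9.2, 3.4]
grip_width: -0.0004
```

Run:
```python
from h import *
rep('top14')
```

```text
t 19.125 F.u -10.256718535797445 F [-3.6 -9.7  2.6] tcp.u -0.0043927518747668565 gear (array([249.46695279, 206.24291845]), np.float64(0.1378476585003223), np.float64(1165.0))
```

Request:
{"op": "step_arm", "data": {
  "increments": [0.0002,0.001,0,0,255,0.0005,0.002,0,0,255,0.0007,0.003,0,0,255,0.0007,0.003,0,0,255]
}}

```text
time_s: 19.62
position: [0.5106, -0.1201, 0.0995]
eef_rot: [-3.141, 0.006, 1.341]
wrist_force: [-4.2, -10.0, 2.7]
grip_width: 0.0001
```

Request:
{"op": "step_arm", "data": {
  "increments": [0.0002,0.001,0,0,255,0.0002,0.001,0,0,255]
}}

```text
time_s: 19.88
position: [0.5107, -0.1195, 0.0994]
eef_rot: [-3.141, 0.006, 1.341]
wrist_force: [-3.8, -11.6, 3.1]
grip_width: -0.0002
```

Request:
{"op": "step_arm", "data": {
  "increments": [0.0002,0.001,0,0,255,0.0002,0.001,0,0,255]
}}

```text
time_s: 20.12
position: [0.5108, -0.1191, 0.0994]
eef_rot: [-3.141, 0.007, 1.341]
wrist_force: [-5.2, -11.5, 3.0]
grip_width: 0.0001
```

Run:
```python
from h import *
rep('top15')
```

```text
t 20.175 F.u -12.415580469208598 F [ -3.8 -11.9   3.3] tcp.u -0.0005395015394441677 gear (array([248.68981064, 206.15599639]), np.float64(0.14044417139044937), np.float64(1109.0))
```

Request:
{"op": "step_arm", "data": {
  "increments": [0.0002,0.001,0,0,255,0.0003,0.0015,0,0,255,0.0003,0.0015,0,0,255]
}}

```text
time_s: 20.55
position: [0.511, -0.1184, 0.0995]
eef_rot: [-3.141, 0.008, 1.34]
wrist_force: [-4.4, -13.8, 3.3]
grip_width: 0.0004
```

Run:
```python
from h import *
rep('top16')
```

```text
t 20.6 F.u -13.993956580044028 F [ -4.3 -13.4   3. ] tcp.u 0.00021120140472645488 gear (array([248.64298401, 206.14120782]), np.float64(0.14060770637833242), np.float64(1126.0))
```

Request:
{"op": "step_arm", "data": {
  "increments": [0.0002,0.001,0,0,255,0.0003,0.0015,0,0,255,0.0003,0.0015,0,0,255]
}}

```text
time_s: 20.98
position: [0.5113, -0.117, 0.0995]
eef_rot: [-3.141, 0.008, 1.34]
wrist_force: [-3.7, -14.6, 2.9]
grip_width: 0.0001
```

Run:
```python
from h import *
rep('top17'); rep('top17b')
s,c=pickle.load(open('pics/top17.pkl','rb')); cv2.imwrite('pics/top17z.png',cv2.resize(c['color'][180:230,200:280],None,fx=8,fy=8,interpolation=cv2.INTER_CUBIC))
```

```text
t 21.025 F.u -14.640708799783678 F [ -4.4 -14.    3.6] tcp.u 0.001522309678795089 gear (array([248.20224719, 206.07087295]), np.float64(0.14209604072537904), np.float64(1157.0))
t 21.075 F.u -14.099493887838566 F [ -4.1 -13.5   3.5] tcp.u 0.0015473354078043705 gear (array([248.21287554, 206.06180258]), np.float64(0.1420681260957332), np.float64(1165.0))
```

View pics/top17z.png

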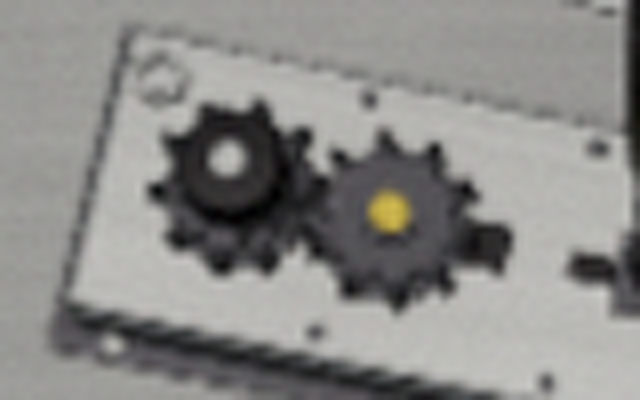

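Request:
{"op": "step_arm", "data": {
  "increments": [0.0002,0.001,0,0,255,0.0003,0.0012,0,0,255,0.0003,0.0012,0,0,255]
}}

```text
time_s: 21.45
position: [0.5115, -0.1163, 0.0995]
eef_rot: [-3.141, 0.008, 1.34]
wrist_force: [-4.3, -13.7, 3.4]
grip_width: 0.0003
```

Run:
```python
from h import *
rep('top18'); rep('top18b')
```

```text
t 21.5 F.u -15.394965901830872 F [ -4.3 -14.8   4. ] tcp.u 0.0023398015130705885 gear (array([248.03640982, 206.0211685 ]), np.float64(0.142673332056655), np.float64(1181.0))
t 21.55 F.u -14.415848106592389 F [ -4.2 -13.8   3.7] tcp.u 0.0023702058796094133 gear (array([248.05877414, 206.01511335]), np.float64(0.14260493632424176), np.float64(1191.0))
```

Request:
{"op": "step_arm", "data": {
  "increments": [0.0002,0.001,0,0,255,0.0002,0.001,0,0,255,0.0002,0.001,0,0,255]
}}

```text
time_s: 21.92
position: [0.5116, -0.1157, 0.0995]
eef_rot: [-3.141, 0.009, 1.339]
wrist_force: [-6.3, -15.3, 4.3]
grip_width: 0.0002
```

Run:
```python
from h import *
rep('top19'); rep('top19b')
```

```text
t 21.975 F.u -16.400803836479998 F [ -4.  -15.9   3.6] tcp.u 0.002898267622546191 gear (array([248.05258694, 206.01357082]), np.float64(0.14262624388198888), np.float64(1179.0))
t 22.025 F.u -15.23811542028257 F [ -5.3 -14.4   4.2] tcp.u 0.002913518917988356 gear (array([248.05343511, 206.01187447]), np.float64(0.1426247373042337), np.float64(1179.0))
```

The gear stopped at 0.1426 while the push climbed to about 16 N, so it is on the shoulders. I'll back off and verify.

Request:
{"op": "step_arm", "data": {
  "increments": [-0.0023,-0.0097,0,0,255,-0.0056,-0.0244,0,0,255,-0.0079,-0.0341,0,0,255,-0.0079,-0.0341,0.05,0,255,-0.0079,-0.0341,0.1,0,255,-0.0079,-0.0341,0.16,0,255,-0.002,-0.005,0.2,0,255,-0.002,-0.005,0.2,0,255]
}}

```text
time_s: 23.02
position: [0.5138, -0.1105, 0.3032]
eef_rot: [3.134, -0.001, 1.349]
wrist_force: [-0.1, -0.4, -0.6]
grip_width: -0.0002
```

Request:
{"op": "step_arm", "data": {
  "increments": [0.004,0.02,0.02,0,255,0.009,0.04,0.04,0,255,0.009,0.04,0.04,0,255,0.009,0.04,0.04,0,255,0.009,0.04,0.04,0,255]
}}

```text
time_s: 23.65
position: [0.5196, -0.0749, 0.3379]
eef_rot: [-3.139, 0.0, 1.342]
wrist_force: [0.5, -0.9, -0.1]
grip_width: 0.0003
```

Run:
```python
from h import *
rep('top20'); q()
s,c=snap('wrist','w20'); cv2.imwrite('pics/w20z.png',cv2.resize(c['color'],(800,600),interpolation=cv2.INTER_CUBIC))
def cen(c,box,f):
    x0,y0,x1,y1=box; m=f(c['color'].astype(int))[y0:y1,x0:x1].astype(np.uint8); n,l,st,ce=cv2.connectedComponentsWithStats(m); i=1+np.argmax(st[1:,4]); return ce[i]+[x0,y0]
Y=lambda im:(np.minimum(im[...,1],im[...,2])-im[...,0])>45
y=cen(c,(220,60,290,180),Y); print('yel',y)
g=onz(s,c,y,.091)[0]; print(g,'dist to spindle',np.linalg.norm(g[:2]-[.557,.083]))
```

```text
t 23.7 F.u -0.5375135305057949 F [-0.5 -0.4 -0.5] tcp.u 0.04471703789377551 gear (array([248.0545302, 206.0159396]), np.float64(0.14261815469566644), np.float64(1192.0))
t 23.7 yaw deg 76.92 T [-0.019 -0.039 -0.026] F [-0.5 -0.4 -0.5] p [ 0.5197 -0.0747  0.3382] 0.00015070919817300593
yel [250.14375  73.24375]
[0.54221527 0.01875756 0.091     ] dist to spindle 0.06592177149612011
```

View pics/w20z.png

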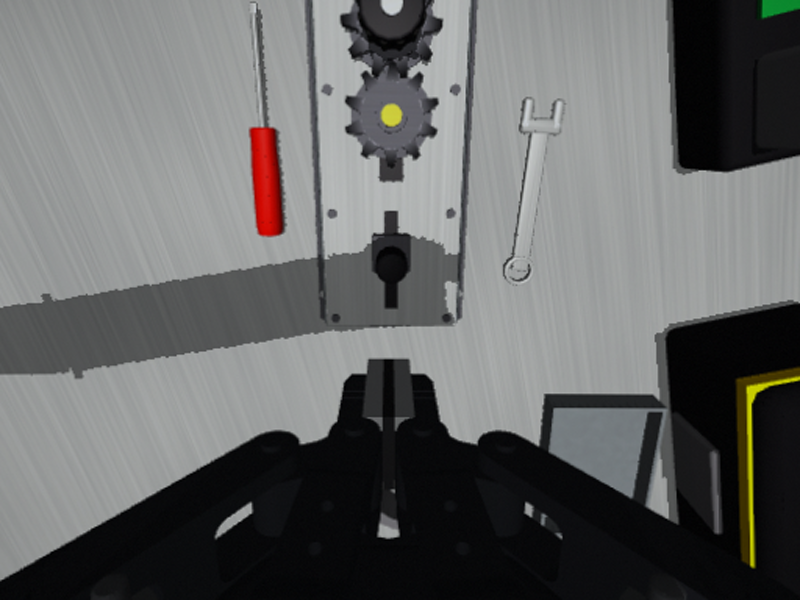

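The view shows the gear at (391,115) in full mesh with the spindle gear. The gear-to-spindle distance is 65.9 mm against 66 mm for fully home, it held still after release, and the bystanders are in place. Handing in.

```bash
python3 -c "
from cell import manip
print(manip.sign_off())"
```

```text
the job is handed in; nothing more can be done
None
```

The gearbox is in gear: the sliding gear is fully home and the job was handed in at about 24 s of the 67 s allowed. I got no verdict back.

**What I did**
1. **Resting the teeth:** I pushed the gear-change knob with closed fingers until the teeth met tip on tip. I stopped at about 15.6 N, which is 6.6 N above the steady 9 N.
2. **Dropping in:** I turned the spindle by its round knob 15° one way. Both the wrist and top cameras showed the gear drop in, by about 2.4 mm. It went in on the first turn, so I did not rock it back.
3. **Pressing home:** I pressed the gear-change knob on until the gear stopped. The final push was about 16 N, roughly 7 N above steady. Then I let go and lifted clear.

**Last checks**
- **Distance between axes:** the wrist camera gave 65.9 mm, against 66 mm for fully home.
- **Gear travel:** the top camera gave 20.4 mm, against a nominal 20 mm. The difference is within the roughly 2 mm calibration.
- **After letting go:** the gear did not move, and the robot touched nothing.
- **Bystanders:** the screwdriver, wrench and cover looked undisturbed in the last wrist view. I didn't measure any of the bystanders again, and the robot never went near the oil bottle or jar.

**What disagreed**
- **Binding near the end:** while pressing home, the gear caught on the tooth flanks about 2 mm short, at 12–14 N. It slid the rest of the way as I eased on, with the load on the teeth staying well under 14 N.
- **Spindle torque:** the readings while turning were too noisy to confirm the mesh, so I relied on the cameras for that.

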